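Set the inspection lamp over a sample tray

TASK

Get the water-sample tray ready for reading: first take the marker that stands on the tray's front margin and stand it in the steel pen cup. Then pick up the hand lamp by its top tab, hook it onto the horizontal rail beside the tray (clear of the tray's edge, on either side), and slide it along, keeping it hooked on the rail and not carrying it through the air over the tray, until it hangs level and centred from side to side over the tray, in line with the steel index finger. Let go of it hanging still, and leave the other things on the bench where they are.

Things in the scene. Friction and masses are not known exactly. Their poses are not given: they have to be found in the camera images.
- marker: Thick white marker with a black cap, 140 mm long, 16 mm across (cap end 19 mm for the lower 45 mm), standing upright on its cap on the front margin of the tray. Origin at the centre of its lower end, z up along it. 25 g.
- pen_cup: Plain round steel cup, 90 mm tall, mouth 56 mm across outside, wall 3 mm, loose on the bench to the left or right of the tray. Origin at the centre of its underside, z up.
- lamp: Cordless lamp, 0.3 kg: black box 64 (x) x 90 (y) x 40 mm standing on the bench; on it an aluminium hook frame, 170 mm tall in all: spine 6 mm thick at local x = -20 mm, a saddle 30 mm wide (y) over to x = +19 mm, a lip at its end, and a grip tab on top. The mouth looks to local +x. Origin: centre of the underside, z up, y along the lamp (parallel to the rail when hung).
- lamp_hook (a point): Point in the lamp's hook where the rail's axis lies once hung, 115 mm above the underside. The lip is 14.5 mm to +x of it and reaches 14 mm below it, the spine 16.5 mm to -x, the box's top 75 mm below. The rail enters under the lip from the +x side, then the roof-shaped saddle comes down on it. Axes as the lamp.
- lamp_tab (a point): Point to grip on the lamp's aluminium top tab, 38 mm above the hook point. The tab is 10 mm thick along local y, 26 mm wide along local x, and ends 17 mm above this point; the saddle begins 24 mm below it.
- rail: Fixed steel lamp rail: a horizontal round bar 12 mm in diameter and 600 mm long on two posts at its ends (16 mm across, on discs 70 mm across), its axis 200 mm above the bench. Origin on the bench under its middle; y runs along the bar, x is across it, away from the robot.
- rail_mid (a point): Middle of the rail's axis, 200 mm above the bench. Axes as the rail.
- tray: Fixed white sample tray under the rail, 250 mm (x) by 140 mm (y), with a grid of yellow-green wells up to 22 mm high; the bare margin nearest the robot is 12 mm high. A thin steel index finger stands up to 50 mm at the middle of the far edge. Origin at the centre of its underside; x away from the robot, y from side to side; the lamp belongs at local y = 0.
- dishes: Closed clear dish, 90 mm across, 28 mm high; to be left alone. Origin under its centre.
- spatula: Steel spatula 160 mm long lying on the bench; to be left alone.
- wash_bottle: White bottle 70 mm across, 150 mm tall, at the left; to be left alone. Origin under its centre.
- tip_box: Grey box 120 x 85 x 55 mm at the right; to be left alone. Origin under its centre.
There are look-alikes about, which are no part of the job. Leave any orange look-alike of the pen_cup alone.

How it is judged:
By the outcome, as a careful person would: the job done as asked, in the order asked, and still so for the second after the job is handed in, with the robot touching nothing.
It also fails if it takes over 62 s, if anything falls off the work surface, if the arm or the gripper's body presses on something with over 40 N, if the wrist force passes 120 N, or if a joint passes its speed limit or range.

ROBOT

A 6-joint arm with a two-finger parallel gripper is mounted at the origin on the work surface. World frame = base frame: x ahead of the robot, y to its left, z up, the work surface at z = 0. Lengths are in mm, angles in rad, forces in N, time in s.
With the tool pointing down it reaches from about 275 to 750 mm from the base axis. Payload 10.2 kg.
Tool frame: the origin (TCP) lies midway between the tips of the shut fingers; the grasp point (between the pads) lies 19 mm behind it; z points along the fingers, y is the line along which they close (so a half turn about z gives the same grasp; the last joint's range is limited). The gripper opens to 85 mm and grips with 20 to 120 N. Pads are 22 mm wide; open, the fingers measure 114 mm over their backs; the gripper's body (76 mm by 85 mm) begins 54 mm behind the grasp point. The pads swing forward as they close: fully open they stand 13 mm farther back than shut.
Start: joints at [-1.545, 0.313, 1.498, -0, 1.331, -0.223], TCP at [129.263, -508.844, 231.294] pointing down, gripper open.
Joint ranges: [-2.94, 2.94], [-0.97, 2.17], [0.19, 2.56], [-1.23, 4.37], [0.02, 3.11], [-2.88, 2.88]. Speed limits (rad/s): [2.39, 2.39, 3.01, 3.14, 3.14, 3.14].

INTERFACE

Orientations are given as a unit quaternion [w, x, y, z].
In Python, from rig import ctrl gives the robot as it stands.
- The arm moves only by the tool arm_command, never from a script. Its argument "increments" is a list of rows, each an object with "dr": the turn, a rotation vector about the tool's x, y, z in units of pi/4 rad (1.0 is pi/4 rad), a list of three; "offset": the shift along the tool's x, y, z in units of 120 mm (1.0 is 120 mm), a list of three; "hand": the opening, from -1 (shut) to 1 (fully open). A call has 1 to 8 rows; each row shifts and turns the commanded pose from where the row before left it, along the tool's axes as they then stand; what a row does not reach is not made up. A row lasts 1/10 s, in which the tool goes at most 50 mm and 8.59 degrees, less where a joint would pass 70% of its speed; a pose out of reach is approached as far as the arm can. A call with a number of a shift or a turn outside -1 to 1 is refused whole. A call with a gripper value outside its range is refused whole. The fingers move at their own pace and stop on an object; "grip_force" is the grip in N (left out, the last holds). Time passes only in rows, so rows that do not move let the fingers close. It gives the time, the measured TCP pose, the force, the opening and the grip force at its end, in the units of the state.
- ctrl.sense(): the state, without advancing time (a new reading comes with each control period).
- ctrl.capture(name): name is "scene" or "top" or "wrist"; returns the picture (420x560x3 uint8, red, green, blue); there is no depth.
- ctrl.camera_info(name): a dict with "K" (3x3 intrinsics, pixels), "R" (3x3) and "t" (3): a world point X has camera coordinates R X + t. Camera axes: x right, y down, z forward; pixel columns grow to the right and rows downward; lengths in mm; the calibration is good to about 2 mm. A picture is of the moment at which its call begins: read the wrist's pose just before it. camera_info takes no time and is no camera call; for the wrist camera it gives the pose at the moment of the call.
- ctrl.finish_job(): hands the job in; it is judged then, once.
The state is a dict: "time_s": time; "joints": joint angles; "dq": joint speeds; "tau": joint torques, N m; "eef_pos": TCP position; "ee_rot": TCP orientation; "force": force on the tool from outside, world axes, zero at the start; "wrist_torque": the same for the moment, N m; "grip_width": opening from 0.0 (shut) to 1.0 (fully open); "grip_force": force on a finger pad.
Only numpy, scipy, OpenCV 4.12 (cv2) and the standard library are available. Lean on these libraries where they do the work, as an engineer would, in place of code of your own. Each camera call takes 0.05 s, during which the arm holds its last target. There are 200 camera calls.

## Working session

There is one attempt and no reset: what is moved stays moved. The work goes in short steps, Python scripts to look and compute and a tool call to move; the robot and the scene stay as the last step left them, time stands still between calls to the robot, and variables do not carry over. Pictures are saved under pics/ and viewed, at most 10 in all, crops included, and the job is handed in when it is done.

Besides the shell and the picture viewer there is one more tool, called as name(argument=value, ...) on one line, values as JSON. arm_command: Moves the arm, as the interface text tells. Shifts and turns lie within -1 to 1; 1 stands for 120 mm of shift or pi/4 rad of turn. Its arguments: {"type":"object","properties":{"increments":{"type":"array"},"grip_force":{"type":"number"}},"required":["increments"]}

```bash
ls; mkdir -p pics
python3 - <<'E'
from rig import ctrl
import cv2,numpy as np
a=ctrl.capture("scene");b=ctrl.capture("top")
for n,i in(("scene",a),("top",b)):
    cv2.imwrite(f"pics/{n}0.png",cv2.cvtColor(i,cv2.COLOR_RGB2BGR))
    c=ctrl.camera_info(n);print(n,c["K"],c["R"],c["t"])
print(ctrl.sense())
E
```

```text
pics
scene [[453.30458369   0.         286.50641736]
 [  0.         453.30458369 207.93025731]
 [  0.           0.           1.        ]] [[-0.11006948  0.99391508  0.00418652]
 [ 0.58522494  0.06821317 -0.80799674]
 [-0.80336572 -0.08648573 -0.58917208]] [  33.84843147 -162.76451051 1606.89974554]
top [[535.75853135   0.         276.645877  ]
 [  0.         535.75853135 209.4193484 ]
 [  0.           0.           1.        ]] [[ 0.01174085 -0.99992975  0.0016299 ]
 [-0.9720573  -0.01179574 -0.23444714]
 [ 0.2344499   0.00116826 -0.9721275 ]] [ -14.0121751   518.65980218 1534.51003006]
{'time_s': 0.1, 'joints': array([-1.54539641e+00,  3.13390655e-01,  1.49833584e+00,  6.63910307e-06,
        1.33103877e+00, -2.23345148e-01]), 'dq': array([ 0.00157361, -0.00154854, -0.00379167,  0.00160642,  0.0020206 ,
        0.00010511]), 'tau': array([ 3.03441244e-03, -4.12894464e+01, -2.60140836e+01, -2.07011713e-04,
        3.01766107e-03, -6.07799933e-06]), 'eef_pos': array([ 129.26039109, -508.6016783 ,  230.80356255]), 'ee_rot': array([-5.83116749e-04,  9.92275629e-01,  1.24051331e-01,  6.11417654e-05]), 'force': array([-0.15611176,  0.15452022,  0.17860614]), 'wrist_torque': array([0.01905569, 0.01925758, 0.01916542]), 'grip_force': 0.0, 'grip_width': 0.9960493811581177}
```

View pics/scene0.png

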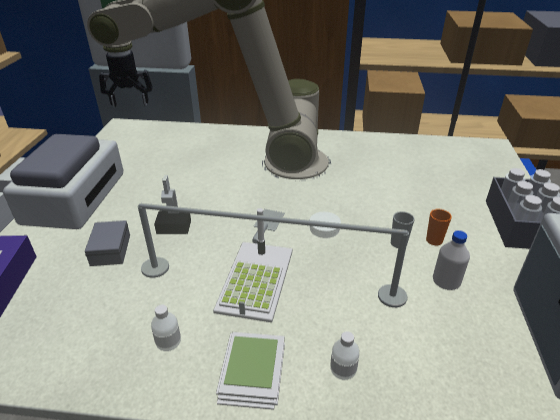

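View pics/top0.png

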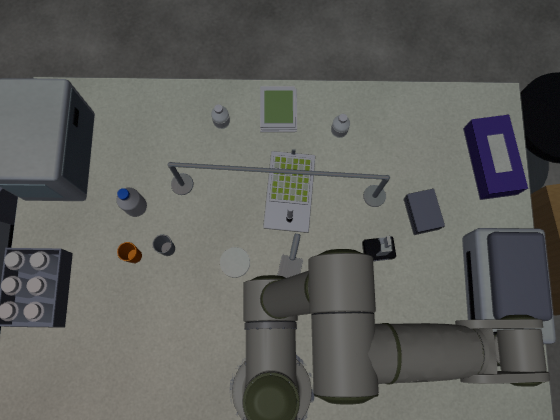

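The scene view shows the marker at (261,232), a steel cup at (402,230), an orange cup at (438,227), the lamp at (172,212), and the rail from (142,207) to (404,232). In the top view they are: marker (290,215), steel cup (163,245), orange cup (129,253), lamp (380,247), tray centre (290,190), index finger (293,152).

Possible mix-ups:
- **Pen cup:** steel (163,245) or orange (129,253). I choose steel.
- **Marker:** (290,215) only. The spatula at (293,250) lies flat, and the small bottles are at (220,115) and (341,125).
- **Lamp:** the black box with a tab at (380,247). The tip box at (424,210) is not it.

Next I'll check these in one close crop.

```bash
cat > h.py <<'E'
import numpy as np,cv2
from scipy.optimize import least_squares
from scipy.spatial.transform import Rotation as Ro
from rig import ctrl
C={n:ctrl.camera_info(n) for n in("scene","top")}
def proj(c,X):
    p=c["K"]@(c["R"]@np.asarray(X,float)+c["t"]);return p[:2]/p[2]
def ray(c,uv):
    d=c["R"].T@np.linalg.solve(c["K"],[*uv,1.]);return -c["R"].T@c["t"],d
def onz(c,uv,z):
    o,d=ray(c,uv);return o+d*(z-o[2])/d[2]
def tri(obs):
    f=lambda X:np.concatenate([proj(c,X)-uv for c,uv in obs])
    r=least_squares(f,[450,0,50]);return r.x,np.abs(r.fun).max()
E
python3 - <<'E'
import cv2,numpy as np
a=cv2.imread("pics/scene0.png");b=cv2.imread("pics/top0.png")
f=lambda i,x,y,w,h,s:cv2.resize(i[y:y+h,x:x+w],None,fx=s,fy=s,interpolation=cv2.INTER_CUBIC)
# 800x600: four tiles 400x300
t=[f(b,240,145,100,75,4),f(b,335,205,100,75,4),f(a,205,200,100,75,4),f(a,125,165,100,75,4)]
cv2.imwrite("pics/c1.png",np.vstack([np.hstack(t[:2]),np.hstack(t[2:])]))
t=[f(b,120,200,100,75,4),f(b,240,205,100,75,4),f(a,370,195,100,75,4),f(a,205,235,100,75,4)]
cv2.imwrite("pics/c2.png",np.vstack([np.hstack(t[:2]),np.hstack(t[2:])]))
E
```

```text
(no output)
```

View pics/c1.png

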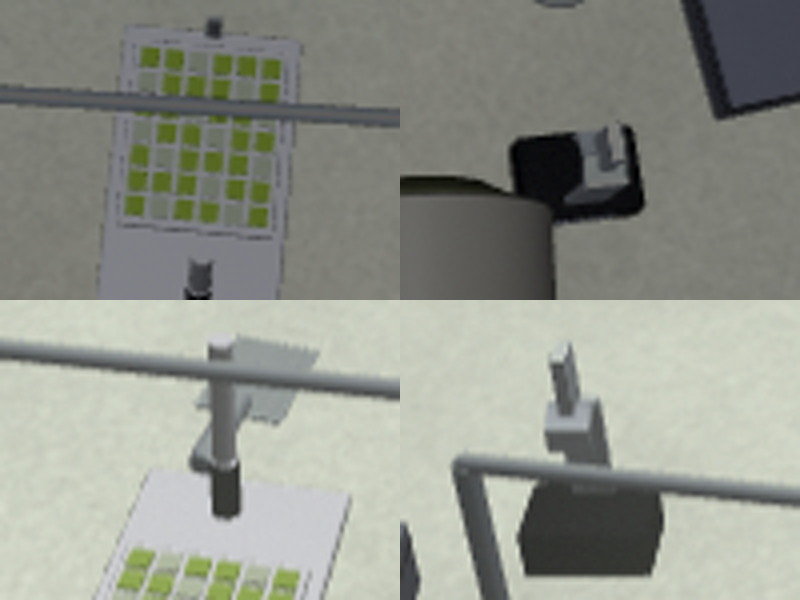

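View pics/c2.png

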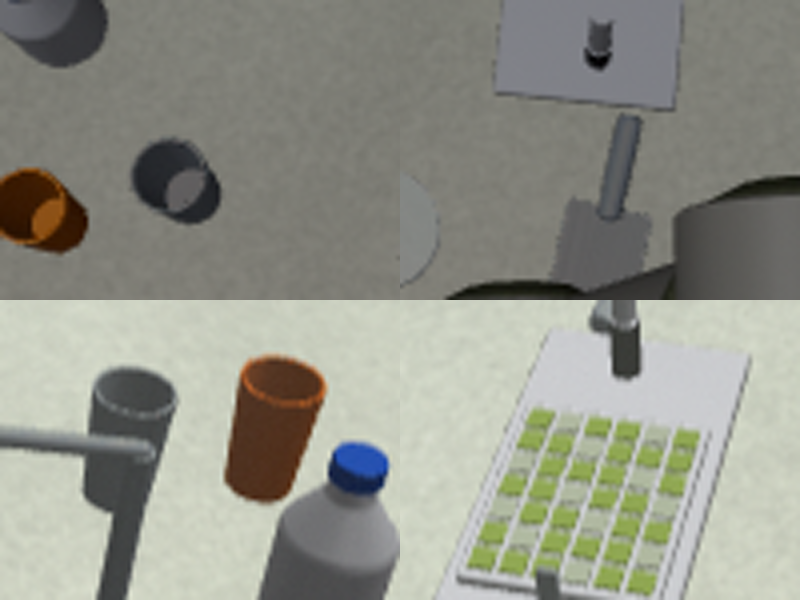

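The crop confirms the choices: a white marker with a black cap standing on the tray margin, a grey steel cup beside the orange one, and the lamp with its aluminium hook and tab. Now I'll triangulate these points.

Run:
```python
from h import *
np.set_printoptions(precision=1,suppress=True)
S,T=C["scene"],C["top"]
print("cams",ray(S,(0,0))[0],ray(T,(0,0))[0])
def P(n,s,t): print(n,*tri([(S,s),(T,t)]))
P("marker top",(260.5,210.8),(290.1,210.5))
print("mk base",onz(S,(261.6,252.8),12),"top@152",onz(T,(290.1,210.5),152),onz(S,(260.5,210.8),152))
c=lambda x,y,ox,oy,tx,ty:((x-tx+.5)/4-.5+ox,(y-ty+.5)/4-.5+oy)
P("cup rim",c(134,392,370,195,0,300),c(169,177,120,200,0,0))
for z in(90,):print("cup rim@90",onz(S,c(134,392,370,195,0,300),z),onz(T,c(169,177,120,200,0,0),z))
P("finger top",c(546,573,205,235,400,300),c(214,20,240,145,0,0))
print("tray far corners@16",[onz(T,c(x,y,240,145,0,0),12)for x,y in((127,28),(299,43))])
print("tray near corners@12",[onz(T,c(x,y,240,205,400,0),12)for x,y in((497,93),(675,109))])
P("rail R end",c(462,463,125,165,400,300),(387.5,178));P("rail L end",c(146,452,370,195,0,300),(170,164.5))
for uv in((387.5,178),(170,164.5)):print("rail@200",onz(T,uv,200))
print("box top",[onz(T,c(x,y,335,205,400,0),40)for x,y in((511,140),(632,125),(645,210),(553,222))])
P("tab top",c(562,346,125,165,400,300),c(612,127,335,205,400,0))
```

```text
cams [1389.9  116.4  815.1] [ 144.6   -9.7 1613.4]
marker top [495.9 -45.3 145.1] 0.21233201725686968
mk base [502.8 -44.7  12. ] top@152 [494.3 -45.7 152. ] [505.1 -43.1 152. ]
cup rim [406.2 321.6  88.1] 0.07454292475387092
cup rim@90 [408.8 320.9  90. ] [405.9 321.4  90. ]
finger top [712.8 -56.9  47.9] 0.14327775766292916
tray far corners@16 [array([718.2,  11.1,  12. ]), array([ 707.4, -124.6,   12. ])]
tray near corners@12 [array([472.4,  30.5,  12. ]), array([ 461.6, -105.2,   12. ])]
rail R end [ 578.6 -312.6  198.6] 0.035867334228271375
rail L end [610.2 290.4 199.2] 0.5382916155452904
rail@200 [ 578.1 -312.2  200. ]
rail@200 [609.8 288.8 200. ]
box top [array([ 434.5, -264.4,   40. ]), array([ 447. , -355.1,   40. ]), array([ 383.1, -362.2,   40. ]), array([ 373.4, -293.9,   40. ])]
tab top [ 418.5 -310.2  179.1] 0.23767446512954393
```

```bash
cat >> h.py <<'E'
def plan(*goals):
    """goals (x,y,z,yaw): turn first, then shift; prints units"""
    s=ctrl.sense();p=s["eef_pos"];R=Ro.from_quat(np.roll(s["ee_rot"],-1))
    print("t",round(s["time_s"],2),"p",p.round(1),"F",s["force"].round(1),"w",round(s["grip_width"],3),"gf",round(s["grip_force"],1),"yaw",np.arctan2(*R.as_matrix()[[1,0],0]).round(4),"z",R.as_matrix()[:,2].round(4))
    for g in goals:
        c,n=np.cos(g[3]),np.sin(g[3]);G=Ro.from_matrix(np.array([[c,n,0],[n,-c,0],[0,0,-1]]))
        dr=(R.inv()*G).as_rotvec()/(np.pi/4);off=G.inv().apply(np.array(g[:3])-p)/120
        print(g,"dr",dr.round(3),"off",off.round(4),"rows",round(max(np.linalg.norm(off)/.4,np.linalg.norm(dr)/.185),1))
        p,R=np.array(g[:3]),G
E
python3 - <<'E'
from h import *
w=ctrl.camera_info("wrist");R=Ro.from_quat(np.roll(ctrl.sense()["ee_rot"],-1)).as_matrix()
o=ray(w,(280,210));print("cam in tool",R.T@(o[0]-ctrl.sense()["eef_pos"]),"axis",R.T@o[1],w["K"][0])
plan((350,-310,330,0.137),(470,-45,300,0))
E
```

```text
cam in tool [  71.2499095    -0.74247174 -142.45835396] axis [-0.28947856 -0.00210402  0.95723781] [339.70682932   0.         280.90238529]
t 0.1 p [ 129.3 -508.6  230.8] F [-0.2  0.2  0.2] w 0.996 gf 0.0 yaw 0.2487 z [-0.      0.0012 -1.    ]
(350, -310, 330, 0.137) dr [-0.001 -0.     0.142] off [ 2.0483 -1.3883 -0.8266] rows 6.5
(470, -45, 300, 0) dr [0.    0.    0.174] off [ 1.     -2.2083  0.25  ] rows 6.1
```

arm_command(increments=[{"offset": [0, 0, -0.4], "dr": [0, 0, 0.142], "hand": 1}, {"offset": [0.29, -0.2, -0.2], "dr": [0, 0, 0], "hand": 1}, {"offset": [0.35, -0.24, -0.1], "dr": [0, 0, 0], "hand": 1}, {"offset": [0.35, -0.24, -0.1], "dr": [0, 0, 0], "hand": 1}, {"offset": [0.35, -0.24, 0], "dr": [0, 0, 0], "hand": 1}, {"offset": [0.35, -0.24, 0], "dr": [0, 0, 0], "hand": 1}, {"offset": [0.34, -0.24, 0], "dr": [0, 0, 0], "hand": 1}, {"offset": [0, 0, 0], "dr": [0, 0, 0], "hand": 1}])

```text
time_s: 0.9
eef_pos: [345.9, -309.6, 326.3]
ee_rot: [-0.0, 0.997, 0.072, 0.0]
force: [-0.4, -0.1, -0.1]
grip_width: 0.996
grip_force: 0.0
```

Run:
```python
from h import *
import pickle
w=ctrl.camera_info("wrist");i=ctrl.capture("wrist");t=ctrl.capture("top")
pickle.dump((w,i,t),open("l.pkl","wb"))
cv2.imwrite("pics/l.png",cv2.cvtColor(i,cv2.COLOR_RGB2BGR))
plan((470,-45,300,0))
for X in((409,-313,170),(409,-313,40)):print(proj(w,X))
```

```text
t 1.0 p [ 343.3 -312.8  326. ] F [ 0.3 -0.5  0. ] w 1.0 gf 0.0 yaw 0.1396 z [-5.e-04  2.e-04 -1.e+00]
(470, -45, 300, 0) dr [-0.     0.001  0.178] off [ 1.0562 -2.2318  0.2169] rows 6.2
[296.30856745 119.06752245]
[291.69097374 115.72385336]
```

View pics/l.png

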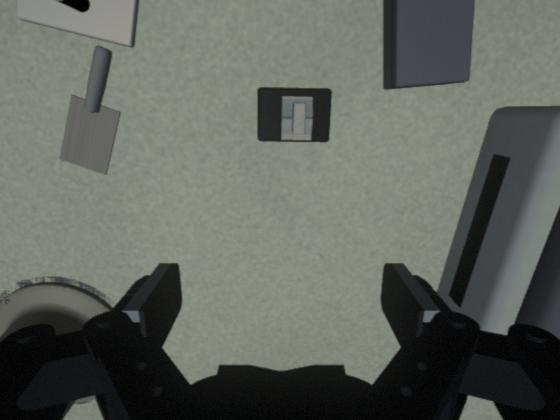

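The wrist view shows the lamp box at (258–331, 87–142), aligned with the tool, and its tab near (300,118). I'll zoom in to see which way the mouth faces.

Run:
```python
import cv2,numpy as np
f=lambda i,x,y,w,h,s:cv2.resize(i[y:y+h,x:x+w],(400,400),interpolation=cv2.INTER_CUBIC)
a=f(cv2.imread("pics/l.png"),255,75,80,80,5);b=f(cv2.imread("pics/scene0.png"),150,170,50,50,8)
cv2.imwrite("pics/c3.png",cv2.convertScaleAbs(np.hstack([a,b]),alpha=1.4))
```

```text
(no output)
```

View pics/c3.png

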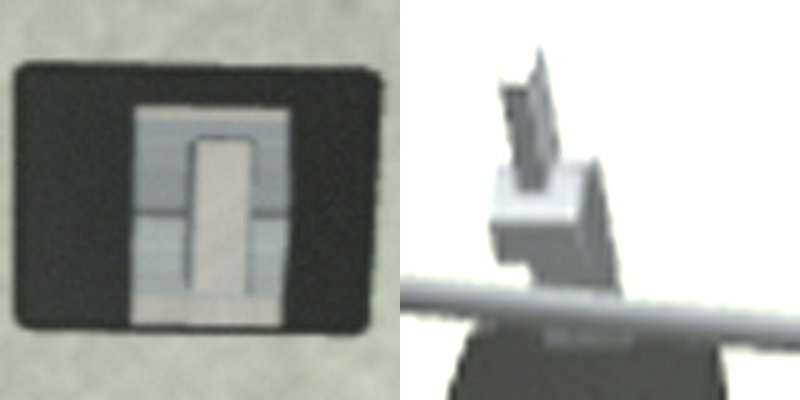

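The spine (thick strip) is on the robot side and the thin lip is on the far side, so the mouth faces +x. Now I'll compute the lamp pose and plan the marker grasp.

Run:
```python
from h import *
import pickle
np.set_printoptions(precision=1,suppress=True)
w,i,t=pickle.load(open("l.pkl","rb"))
q=lambda x,y:((x+.5)/5-.5+255,(y+.5)/5-.5+75)
print("tab",onz(w,q(221,216),170),"ends",onz(w,q(221,138),170),onz(w,q(221,295),170))
print("box",[onz(w,q(*p),40) for p in((17,65),(380,71),(370,331),(17,327))])
print("frame",[onz(w,q(*p),127) for p in((133,107),(290,109),(283,327),(132,326))])
cv2.imwrite("pics/top1.png",cv2.cvtColor(t,cv2.COLOR_RGB2BGR))
plan((497,-45,300,0),(497,-45,230,0),(497,-45,106,0))
```

```text
tab [ 410.3 -314.9  170. ] ends [ 422.9 -312.9  170. ] [ 397.3 -317.   170. ]
box [array([ 435.3, -268.3,   40. ]), array([ 446.4, -354.3,   40. ]), array([ 385.8, -363.1,   40. ]), array([ 374.1, -276. ,   40. ])]
frame [array([ 427. , -297.4,  127. ]), array([ 431. , -327.2,  127. ]), array([ 390.2, -332.8,  127. ]), array([ 386.1, -303.1,  127. ])]
t 1.0 p [ 343.3 -312.8  326. ] F [ 0.3 -0.5  0. ] w 1.0 gf 0.0 yaw 0.1396 z [-0.  0. -1.]
(497, -45, 300, 0) dr [-0.   0.   0.2] off [ 1.3 -2.2  0.2] rows 6.5
(497, -45, 230, 0) dr [0. 0. 0.] off [0.  0.  0.6] rows 1.5
(497, -45, 106, 0) dr [0. 0. 0.] off [0. 0. 1.] rows 2.6
```

arm_command(increments=[{"offset": [0.1, -0.37, 0], "dr": [0, 0, 0.178], "hand": 1}, {"offset": [0.15, -0.37, 0], "dr": [0, 0, 0], "hand": 1}, {"offset": [0.15, -0.37, 0], "dr": [0, 0, 0], "hand": 1}, {"offset": [0.15, -0.37, 0], "dr": [0, 0, 0], "hand": 1}, {"offset": [0.13, -0.37, 0.06], "dr": [0, 0, 0], "hand": 1}, {"offset": [0.13, -0.37, 0.16], "dr": [0, 0, 0], "hand": 1}, {"offset": [0, 0, 0], "dr": [0, 0, 0], "hand": 1}, {"offset": [0, 0, 0], "dr": [0, 0, 0], "hand": 1}])

```text
time_s: 1.8
eef_pos: [434.1, -47.3, 299.8]
ee_rot: [0.0, 1.0, -0.001, -0.001]
force: [-0.3, 0.3, 0.6]
grip_width: 1.0
grip_force: 0.0
```

Run:
```python
from h import *
import pickle
w=ctrl.camera_info("wrist");i=ctrl.capture("wrist");t=ctrl.capture("top")
pickle.dump((w,i,t),open("m.pkl","wb"))
cv2.imwrite("pics/m.png",cv2.cvtColor(i,cv2.COLOR_RGB2BGR))
for X in((499,-45,152),(499,-45,12),(592,-47,200),(407,321,90)):print(proj(w,X).round(1))
plan((499,-45,300,0))
```

```text
[278.6 115.2]
[279.3 112.6]
[280.8 -40.2]
[-60.6 203.2]
t 1.9 p [434.1 -48.4 300.4] F [0.5 0.4 0.1] w 0.997 gf 0.0 yaw -0.005 z [ 3.e-04 -5.e-04 -1.e+00]
(499, -45, 300, 0) dr [ 0.001 -0.    -0.006] off [ 0.5407 -0.0281  0.0035] rows 1.4
```

View pics/m.png

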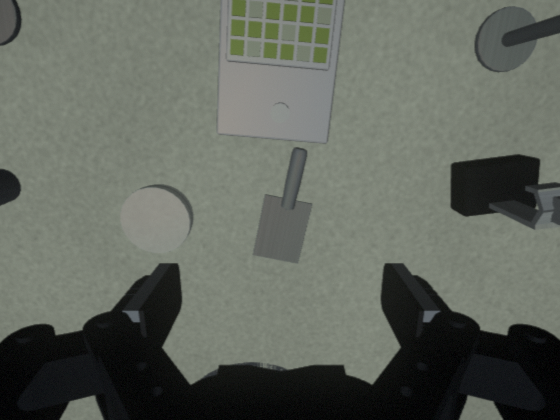

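The marker's top disc is at about (281,109), so its axis is near (501,-46.5). I'll grip high, with the TCP at z≈118, to keep the wrist camera clear of the rail.

arm_command(increments=[{"offset": [0.28, -0.01, 0.1], "dr": [0, 0, 0], "hand": 1}, {"offset": [0.28, -0.01, 0.25], "dr": [0, 0, 0], "hand": 1}, {"offset": [0, 0, 0.39], "dr": [0, 0, 0], "hand": 1}, {"offset": [0, 0, 0.39], "dr": [0, 0, 0], "hand": 1}, {"offset": [0, 0, 0.38], "dr": [0, 0, 0], "hand": 1}, {"offset": [0, 0, 0], "dr": [0, 0, 0], "hand": 1}, {"offset": [0, 0, 0], "dr": [0, 0, 0], "hand": 1}])

```text
time_s: 2.6
eef_pos: [502.0, -46.0, 120.4]
ee_rot: [0.0, 1.0, -0.002, 0.0]
force: [0.4, -0.4, 0.0]
grip_width: 1.0
grip_force: 0.0
```

Run:
```python
from h import *
plan((501,-46.5,118,0))
t=ctrl.capture("wrist");cv2.imwrite("pics/m2.png",cv2.cvtColor(t,cv2.COLOR_RGB2BGR)[:, :])
w=ctrl.camera_info("wrist");print(proj(w,(501,-46.5,152)),proj(w,(501,-46.5,118)))
```

```text
t 2.6 p [502.  -46.  120.4] F [ 0.4 -0.4  0. ] w 1.0 gf 0.0 yaw -0.0046 z [ 9.e-04 -4.e-04 -1.e+00]
(501, -46.5, 118, 0) dr [ 0.    -0.001 -0.006] off [-0.008   0.0045  0.0199] rows 0.1
[284.42102932 308.68710169] [283.59694111 267.97764327]
```

View pics/m2.png

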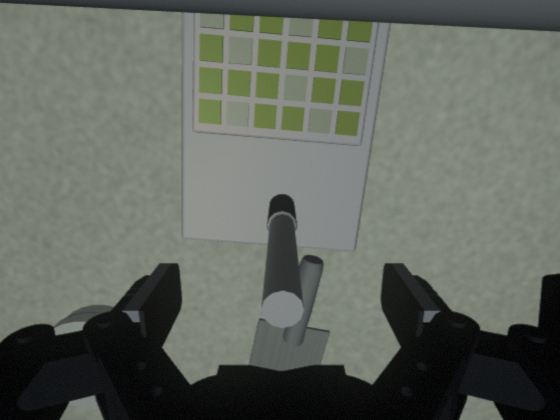

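The marker stands centred between the fingers: its top is at (282,310) and I predicted (284,309). I'll close on it and lift.

arm_command(increments=[{"offset": [0, 0, 0], "dr": [0, 0, 0], "hand": -1}, {"offset": [0, 0, 0], "dr": [0, 0, 0], "hand": -1}, {"offset": [0, 0, 0], "dr": [0, 0, 0], "hand": -1}, {"offset": [0, 0, 0], "dr": [0, 0, 0], "hand": -1}, {"offset": [0, 0, 0], "dr": [0, 0, 0], "hand": -1}, {"offset": [0, 0, 0], "dr": [0, 0, 0], "hand": -1}, {"offset": [0, 0, 0], "dr": [0, 0, 0], "hand": -1}, {"offset": [0, 0, 0], "dr": [0, 0, 0], "hand": -1}], grip_force=40)

```text
time_s: 3.45
eef_pos: [501.6, -44.5, 119.3]
ee_rot: [0.0, 1.0, -0.001, 0.0]
force: [-0.3, 0.1, 5.0]
grip_width: 0.173
grip_force: 39.1
```

Run:
```python
from h import *
plan((440,-46,250,0),(407,321,250,0),(407,321,118,0))
```

```text
t 3.45 p [501.6 -44.5 119.3] F [-0.3  0.1  5. ] w 0.173 gf 39.1 yaw -0.0025 z [ 7.e-04 -2.e-04 -1.e+00]
(440, -46, 250, 0) dr [ 0.    -0.001 -0.003] off [-0.5135  0.0123 -1.0894] rows 3.0
(407, 321, 250, 0) dr [0. 0. 0.] off [-0.275  -3.0583  0.    ] rows 7.7
(407, 321, 118, 0) dr [0. 0. 0.] off [0.  0.  1.1] rows 2.8
```

arm_command(increments=[{"offset": [0, 0, -0.2], "dr": [0, 0, 0], "hand": -1}, {"offset": [0, 0, -0.3], "dr": [0, 0, 0], "hand": -1}, {"offset": [-0.1, 0, -0.35], "dr": [0, 0, 0], "hand": -1}, {"offset": [-0.2, -0.1, -0.25], "dr": [0, 0, 0], "hand": -1}, {"offset": [-0.1, -0.3, 0], "dr": [0, 0, 0], "hand": -1}, {"offset": [-0.1, -0.35, 0], "dr": [0, 0, 0], "hand": -1}, {"offset": [-0.1, -0.35, 0], "dr": [0, 0, 0], "hand": -1}, {"offset": [-0.1, -0.35, 0], "dr": [0, 0, 0], "hand": -1}])

```text
time_s: 4.25
eef_pos: [416.9, 131.2, 250.8]
ee_rot: [-0.0, 1.0, -0.002, -0.0]
force: [0.6, 0.7, -0.6]
grip_width: 0.173
grip_force: 39.0
```

arm_command(increments=[{"offset": [-0.03, -0.35, 0], "dr": [0, 0, 0], "hand": -1}, {"offset": [-0.03, -0.35, 0], "dr": [0, 0, 0], "hand": -1}, {"offset": [0, -0.35, 0], "dr": [0, 0, 0], "hand": -1}, {"offset": [0, -0.3, 0], "dr": [0, 0, 0], "hand": -1}, {"offset": [0, -0.2, 0], "dr": [0, 0, 0], "hand": -1}, {"offset": [0, 0, 0], "dr": [0, 0, 0], "hand": -1}, {"offset": [0, 0, 0], "dr": [0, 0, 0], "hand": -1}])

```text
time_s: 4.95
eef_pos: [410.8, 315.7, 250.4]
ee_rot: [0.0, 1.0, -0.001, -0.001]
force: [-0.2, -0.1, 0.1]
grip_width: 0.178
grip_force: 39.1
```

Run:
```python
from h import *
plan((407,321,250,0),(407,321,118,0))
t=ctrl.capture("wrist");s=ctrl.capture("scene")
w=ctrl.camera_info("wrist");print(proj(w,(407,321,90)),proj(w,(407,321,3)))
o=np.vstack([np.hstack([t[:,:],s])])
o=np.hstack([cv2.resize(t,(400,300)),cv2.resize(s[130:280,300:500],(400,300),interpolation=cv2.INTER_CUBIC)])
cv2.imwrite("pics/cup.png",cv2.cvtColor(o,cv2.COLOR_RGB2BGR))
```

```text
t 4.95 p [410.8 315.7 250.4] F [-0.2 -0.1  0.1] w 0.178 gf 39.1 yaw -0.0017 z [-1.1e-03 -7.0e-04 -1.0e+00]
(407, 321, 250, 0) dr [ 0.001  0.001 -0.002] off [-0.0318 -0.0442  0.0033] rows 0.1
(407, 321, 118, 0) dr [0. 0. 0.] off [0.  0.  1.1] rows 2.8
[274.98529197 192.81010771] [276.18430642 174.7956373 ]
```

View pics/cup.png

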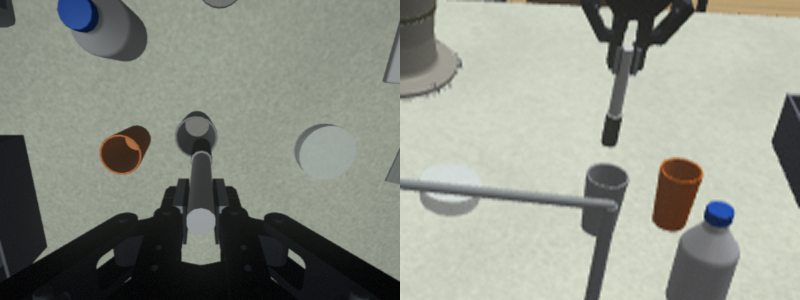

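Run:
```python
from h import *
S=C["scene"];f=lambda u:((u[0]-300)*2+400,(u[1]-130)*2)
w=ctrl.camera_info("wrist")
for z in(284,270,144):print(z,f(proj(S,(410.8,315.7,z))),proj(w,(410.8,315.7,z))/1.4)
for x in (407,412):print(f(proj(S,(x,321,90))),proj(w,(x,321,90))/1.4)
```

```text
284 (np.float64(627.3410766673987), np.float64(46.71521009269662)) [200.60477021 221.43073158]
270 (np.float64(625.3686359625831), np.float64(56.945220438646345)) [200.592243   207.37407345]
144 (np.float64(608.873829059968), np.float64(142.49509012863274)) [200.53793859 146.4396276 ]
(np.float64(606.233713815603), np.float64(174.45835656395104)) [196.41806569 137.7215055 ]
(np.float64(606.6000839093542), np.float64(176.74059006776957)) [196.38628725 133.92954573]
```

The marker hangs vertical. The cup's mouth is centred near (411,321), about 5 mm in +y from the tool, so I'll shift there and lower.

arm_command(increments=[{"offset": [0, -0.044, 0], "dr": [0, 0, 0], "hand": -1}, {"offset": [0, 0, 0.3], "dr": [0, 0, 0], "hand": -1}, {"offset": [0, 0, 0.3], "dr": [0, 0, 0], "hand": -1}, {"offset": [0, 0, 0.3], "dr": [0, 0, 0], "hand": -1}, {"offset": [0, 0, 0.15], "dr": [0, 0, 0], "hand": -1}, {"offset": [0, 0, 0.07], "dr": [0, 0, 0], "hand": -1}, {"offset": [0, 0, 0], "dr": [0, 0, 0], "hand": -1}, {"offset": [0, 0, 0], "dr": [0, 0, 0], "hand": -1}])

```text
time_s: 5.85
eef_pos: [411.8, 321.2, 117.7]
ee_rot: [-0.0, 1.0, -0.001, 0.001]
force: [-0.8, -0.1, -0.3]
grip_width: 0.174
grip_force: 39.1
```

Run:
```python
from h import *
plan((411,321,114,0))
t=ctrl.capture("wrist");s=ctrl.capture("scene")
o=np.hstack([cv2.resize(t,(400,300)),cv2.resize(s[130:280,300:500],(400,300),interpolation=cv2.INTER_CUBIC)])
cv2.imwrite("pics/cup2.png",cv2.cvtColor(o,cv2.COLOR_RGB2BGR))
```

```text
t 5.85 p [411.8 321.2 117.7] F [-0.8 -0.1 -0.3] w 0.174 gf 39.1 yaw -0.0028 z [ 1.7e-03  8.0e-04 -1.0e+00]
(411, 321, 114, 0) dr [-0.001 -0.002 -0.004] off [-0.0063  0.0018  0.0307] rows 0.1
```

arm_command(increments=[{"offset": [0, 0, 0.03], "dr": [0, 0, 0], "hand": -1}, {"offset": [0, 0, 0], "dr": [0, 0, 0], "hand": 0}, {"offset": [0, 0, 0], "dr": [0, 0, 0], "hand": 0}, {"offset": [0, 0, 0], "dr": [0, 0, 0], "hand": 0}, {"offset": [0, 0, 0], "dr": [0, 0, 0], "hand": 0}, {"offset": [0, 0, -0.2], "dr": [0, 0, 0], "hand": 0}, {"offset": [0, 0, -0.4], "dr": [0, 0, 0], "hand": 0}, {"offset": [0, 0, -0.4], "dr": [0, 0, 0], "hand": 0}])

```text
time_s: 6.75
eef_pos: [410.7, 320.8, 234.2]
ee_rot: [0.0, 1.0, -0.001, -0.001]
force: [1.4, 0.4, 0.5]
grip_width: 0.5
grip_force: 0.0
```

Run:
```python
from h import *
plan((390,300,260,0),(410,-315.2,260,0.133),(410,-315.2,134,.133))
a=cv2.imread("pics/scene0.png");s=cv2.cvtColor(ctrl.capture("scene"),cv2.COLOR_RGB2BGR)
d=cv2.absdiff(a,s).max(2)>30
# diff blobs in cup neighbourhood: expect marker only at rim/above
n,l,st,ce=cv2.connectedComponentsWithStats(d[150:270,360:480].astype(np.uint8))
for k in range(1,n):
    if st[k,4]>8:print(st[k,:2]+[360,150],st[k,2:],ce[k]+[360,150])
S=C["scene"]
for X in((411,321,90),(411,321,143)):print(proj(S,X))
```

```text
t 6.75 p [410.7 320.8 234.2] F [1.4 0.4 0.5] w 0.5 gf 0.0 yaw -0.0026 z [-1.3e-03 -6.0e-04 -1.0e+00]
(390, 300, 260, 0) dr [ 0.001  0.002 -0.003] off [-0.1722  0.1736 -0.2146] rows 0.8
(410, -315.2, 260, 0.133) dr [ 0.     0.    -0.169] off [-0.5146  5.1035  0.    ] rows 12.8
(410, -315.2, 134, 0.133) dr [0. 0. 0.] off [0.   0.   1.05] rows 2.6
[393 150] [ 18  23 208] [401.75480769 158.        ]
[421 150] [ 23  24 267] [429.59550562 158.59925094]
[402 202] [ 8 11 67] [405.37313433 206.95522388]
[403.2633065  218.14145845]
[406.47996054 201.74810973]
```

The marker stands in the cup: its top shows at (405,207) above the rim, and the cup has not moved. Next is the lamp.

arm_command(increments=[{"offset": [0, 0, -0.25], "dr": [0, 0, 0], "hand": 1}, {"offset": [-0.03, 0.3, 0], "dr": [0, 0, 0], "hand": 1}, {"offset": [0, 0.39, 0], "dr": [0, 0, 0], "hand": 1}, {"offset": [0, 0.39, 0], "dr": [0, 0, 0], "hand": 1}, {"offset": [0, 0.39, 0], "dr": [0, 0, 0], "hand": 1}, {"offset": [0, 0.39, 0], "dr": [0, 0, 0], "hand": 1}, {"offset": [0, 0.39, 0], "dr": [0, 0, 0], "hand": 1}, {"offset": [0, 0.39, 0], "dr": [0, 0, 0], "hand": 1}])

```text
time_s: 7.6
eef_pos: [406.3, 2.5, 263.0]
ee_rot: [0.0, 1.0, -0.001, 0.0]
force: [1.5, 0.2, -0.1]
grip_width: 1.002
grip_force: 0.0
```

arm_command(increments=[{"offset": [0, 0.39, 0], "dr": [0, 0, 0], "hand": 1}, {"offset": [0, 0.39, 0], "dr": [0, 0, 0], "hand": 1}, {"offset": [0, 0.39, 0], "dr": [0, 0, 0], "hand": 1}, {"offset": [0, 0.39, 0], "dr": [0, 0, 0], "hand": 1}, {"offset": [0, 0.39, 0], "dr": [0, 0, 0], "hand": 1}, {"offset": [0, 0.3, 0], "dr": [0, 0, 0], "hand": 1}, {"offset": [0, 0, 0], "dr": [0, 0, -0.17], "hand": 1}, {"offset": [0, 0, 0], "dr": [0, 0, 0], "hand": 1}])

```text
time_s: 8.4
eef_pos: [405.8, -266.4, 262.5]
ee_rot: [-0.0, 0.998, 0.065, -0.0]
force: [0.3, 0.3, -0.3]
grip_width: 1.002
grip_force: 0.0
```

Run:
```python
from h import *
plan((410,-315.2,260,0.133),(410,-315.2,136,.133))
```

```text
t 8.4 p [ 405.8 -266.4  262.5] F [ 0.3  0.3 -0.3] w 1.002 gf 0.0 yaw 0.1309 z [-4.e-04  5.e-04 -1.e+00]
(410, -315.2, 260, 0.133) dr [-0.001  0.    -0.003] off [-0.0192  0.4078  0.0207] rows 1.0
(410, -315.2, 136, 0.133) dr [0. 0. 0.] off [0.     0.     1.0333] rows 2.6
```

arm_command(increments=[{"offset": [-0.019, 0.2, 0], "dr": [0, 0, 0], "hand": 1}, {"offset": [0, 0.208, 0.02], "dr": [0, 0, 0], "hand": 1}, {"offset": [0, 0, 0.3], "dr": [0, 0, 0], "hand": 1}, {"offset": [0, 0, 0.35], "dr": [0, 0, 0], "hand": 1}, {"offset": [0, 0, 0.25], "dr": [0, 0, 0], "hand": 1}, {"offset": [0, 0, 0.12], "dr": [0, 0, 0], "hand": 1}, {"offset": [0, 0, 0], "dr": [0, 0, 0], "hand": 1}, {"offset": [0, 0, 0], "dr": [0, 0, 0], "hand": 1}])

```text
time_s: 9.2
eef_pos: [410.6, -314.4, 139.0]
ee_rot: [0.0, 0.998, 0.065, 0.0]
force: [-0.5, -0.4, 0.1]
grip_width: 0.998
grip_force: 0.0
```

Run:
```python
from h import *
plan((410,-315.2,137,0.133))
cv2.imwrite("pics/tab.png",cv2.cvtColor(ctrl.capture("wrist"),cv2.COLOR_RGB2BGR))
```

```text
t 9.2 p [ 410.6 -314.4  139. ] F [-0.5 -0.4  0.1] w 0.998 gf 0.0 yaw 0.13 z [ 7.e-04 -8.e-04 -1.e+00]
(410, -315.2, 137, 0.133) dr [ 0.001 -0.001 -0.004] off [-0.0059  0.0063  0.0164] rows 0.0
```

View pics/tab.png

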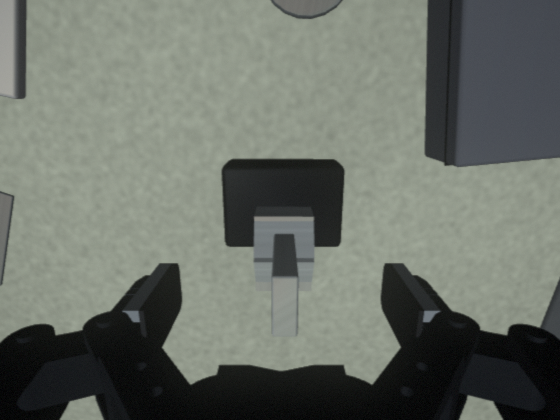

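The tab is centred between the fingers at column 285 and square to them. That was my tenth picture, so from here I rely on numbers. Closing on the tab.

arm_command(increments=[{"offset": [0, 0, 0], "dr": [0, 0, 0], "hand": -1}, {"offset": [0, 0, 0], "dr": [0, 0, 0], "hand": -1}, {"offset": [0, 0, 0], "dr": [0, 0, 0], "hand": -1}, {"offset": [0, 0, 0], "dr": [0, 0, 0], "hand": -1}, {"offset": [0, 0, 0], "dr": [0, 0, 0], "hand": -1}, {"offset": [0, 0, 0], "dr": [0, 0, 0], "hand": -1}, {"offset": [0, 0, 0], "dr": [0, 0, 0], "hand": -1}, {"offset": [0, 0, 0], "dr": [0, 0, 0], "hand": -1}], grip_force=70)

```text
time_s: 10.05
eef_pos: [410.2, -314.7, 138.2]
ee_rot: [0.0, 0.998, 0.065, 0.0]
force: [-0.1, -1.6, -0.3]
grip_width: 0.105
grip_force: 68.6
```

arm_command(increments=[{"offset": [0, 0, 0], "dr": [0, 0, 0], "hand": -1}, {"offset": [0, 0, -0.1], "dr": [0, 0, 0], "hand": -1}, {"offset": [0, 0, -0.2], "dr": [0, 0, 0], "hand": -1}, {"offset": [0, 0, -0.3], "dr": [0, 0, 0], "hand": -1}, {"offset": [0, 0, -0.3], "dr": [0, 0, 0], "hand": -1}, {"offset": [0, 0, -0.15], "dr": [0, 0, 0], "hand": -1}, {"offset": [0, 0, 0], "dr": [0, 0, 0], "hand": -1}, {"offset": [0, 0, 0], "dr": [0, 0, 0], "hand": -1}])

```text
time_s: 10.85
eef_pos: [409.9, -314.2, 263.4]
ee_rot: [-0.001, 0.998, 0.065, -0.0]
force: [0.1, -0.0, -4.4]
grip_width: 0.109
grip_force: 68.5
```

Run:
```python
from h import *
# rail from both views: fit line at z=200
plan((500,-220,256,-.0524),(592.3-9.1,-220,256,-.0524))
w=ctrl.camera_info("wrist");i=cv2.cvtColor(ctrl.capture("wrist"),cv2.COLOR_RGB2BGR);cv2.imwrite("pics/held.png",i)
```

```text
t 10.85 p [ 409.9 -314.2  263.4] F [ 0.1 -0.  -4.4] w 0.109 gf 68.5 yaw 0.131 z [-9.0e-04  1.2e-03 -1.0e+00]
(500, -220, 256, -0.0524) dr [-0.002  0.001  0.234] off [ 0.7089 -0.8229  0.0615] rows 2.7
(583.1999999999999, -220, 256, -0.0524) dr [0. 0. 0.] off [ 0.6924 -0.0363  0.    ] rows 1.7
```

The lamp is held: weight shows on the wrist, and the hook is at TCP z minus 23 mm. Next I align with the rail at −3° and move up to it at y≈−212.

arm_command(increments=[{"offset": [0, 0, 0], "dr": [0, 0, 0.117], "hand": -1}, {"offset": [0, 0, 0], "dr": [0, 0, 0.117], "hand": -1}, {"offset": [0.2, -0.28, 0], "dr": [0, 0, 0], "hand": -1}, {"offset": [0.2, -0.28, 0], "dr": [0, 0, 0], "hand": -1}, {"offset": [0.2, -0.2, 0], "dr": [0, 0, 0], "hand": -1}, {"offset": [0.11, -0.12, 0], "dr": [0, 0, 0], "hand": -1}, {"offset": [0, 0, 0], "dr": [0, 0, 0], "hand": -1}, {"offset": [0, 0, 0], "dr": [0, 0, 0], "hand": -1}])

```text
time_s: 11.7
eef_pos: [500.4, -213.4, 262.8]
ee_rot: [-0.001, 1.0, -0.026, -0.001]
force: [-0.6, -0.4, -2.7]
grip_width: 0.108
grip_force: 69.4
```

Run:
```python
from h import *
# refine rail: vertical intensity-gradient pairs around predicted line in top & scene
a={n:cv2.cvtColor(ctrl.capture(n),cv2.COLOR_RGB2GRAY).astype(float) for n in("top","scene")}
def rowc(n,X):
    u,v=proj(C[n],X);c=int(round(u));v0=int(round(v))
    col=cv2.GaussianBlur(a[n],(5,1),0)[v0-7:v0+8,c];g=np.diff(col)
    return (u,v),g
Rr,L=np.array([578.4,-312.4,200]),np.array([610,289.6,200])
for n in a:
    dv=[]
    for f in np.linspace(.05,.95,61):
        (u,v),g=rowc(n,Rr+f*(L-Rr));i,j=np.argmax(g),np.argmin(g)
        if 2<=abs(i-j)<=7: dv.append((f,(i+j)/2+.5+round(v)-7-v))
    dv=np.array(dv);m=np.median(dv[:,1]);k=abs(dv[:,1]-m)<1.5;p=np.polyfit(dv[k,0],dv[k,1],1)
    print(n,k.sum(),"offset px at R,L:",np.polyval(p,[0,1]).round(2),"px per mm x:",(proj(C[n],Rr+[1,0,0])-proj(C[n],Rr))[1].round(3),"per mm z",(proj(C[n],Rr+[0,0,1])-proj(C[n],Rr))[1].round(3))
plan((583.7,-212,263,-.0524))
```

```text
top 45 offset px at R,L: [-0.96 -0.42] px per mm x: -0.348 per mm z -0.106
scene 47 offset px at R,L: [0.52 0.77] px per mm x: 0.25 per mm z -0.35
t 11.8 p [ 500.2 -214.1  263.5] F [ 0.3  0.6 -2.8] w 0.105 gf 69.4 yaw -0.0537 z [-1.3e-03  6.0e-04 -1.0e+00]
(583.7, -212, 263, -0.0524) dr [-0.001  0.002 -0.002] off [ 0.6943 -0.0543  0.0039] rows 1.7
```

arm_command(increments=[{"offset": [0.25, -0.02, 0], "dr": [0, 0, 0], "hand": -1}, {"offset": [0.25, -0.02, 0], "dr": [0, 0, 0], "hand": -1}, {"offset": [0.15, 0, 0], "dr": [0, 0, 0], "hand": -1}, {"offset": [0.06, 0, 0], "dr": [0, 0, 0], "hand": -1}, {"offset": [0, 0, 0], "dr": [0, 0, 0], "hand": -1}, {"offset": [0, 0, 0], "dr": [0, 0, 0], "hand": -1}])

```text
time_s: 12.4
eef_pos: [585.3, -213.7, 264.1]
ee_rot: [-0.0, 1.0, -0.027, -0.0]
force: [-0.3, -1.0, -3.0]
grip_width: 0.108
grip_force: 69.4
```

Run:
```python
from h import *
plan((585.5,-212,263,-.052),(585.5,-212,223.2,-.052))
```

```text
t 12.4 p [ 585.3 -213.7  264.1] F [-0.3 -1.  -3. ] w 0.108 gf 69.4 yaw -0.0535 z [-6.e-04  1.e-04 -1.e+00]
(585.5, -212, 263, -0.052) dr [-0.     0.001 -0.002] off [ 0.0007 -0.0145  0.0093] rows 0.0
(585.5, -212, 223.2, -0.052) dr [0. 0. 0.] off [0.     0.     0.3317] rows 0.8
```

Now I lower 34 mm, to just above contact, and then go in small steps.

arm_command(increments=[{"offset": [0, 0, 0.12], "dr": [0, 0, 0], "hand": -1}, {"offset": [0, 0, 0.1], "dr": [0, 0, 0], "hand": -1}, {"offset": [0, 0, 0.06], "dr": [0, 0, 0], "hand": -1}, {"offset": [0, 0, 0], "dr": [0, 0, 0], "hand": -1}, {"offset": [0, 0, 0], "dr": [0, 0, 0], "hand": -1}])

```text
time_s: 12.9
eef_pos: [586.1, -213.4, 231.0]
ee_rot: [0.0, 1.0, -0.026, 0.0]
force: [0.4, -0.3, -2.8]
grip_width: 0.106
grip_force: 69.3
```

arm_command(increments=[{"offset": [0, 0, 0.02], "dr": [0, 0, 0], "hand": -1}, {"offset": [0, 0, 0], "dr": [0, 0, 0], "hand": -1}, {"offset": [0, 0, 0], "dr": [0, 0, 0], "hand": -1}])

```text
time_s: 13.2
eef_pos: [586.2, -213.3, 228.3]
ee_rot: [0.0, 1.0, -0.026, 0.0]
force: [-0.2, -0.5, -2.6]
grip_width: 0.104
grip_force: 69.3
```

arm_command(increments=[{"offset": [0, 0, 0.02], "dr": [0, 0, 0], "hand": -1}, {"offset": [0, 0, 0], "dr": [0, 0, 0], "hand": -1}, {"offset": [0, 0, 0], "dr": [0, 0, 0], "hand": -1}])

```text
time_s: 13.5
eef_pos: [586.1, -213.3, 225.7]
ee_rot: [-0.0, 1.0, -0.026, -0.0]
force: [0.4, 0.0, -3.1]
grip_width: 0.103
grip_force: 69.3
```

arm_command(increments=[{"offset": [0, 0, 0.012], "dr": [0, 0, 0], "hand": -1}, {"offset": [0, 0, 0], "dr": [0, 0, 0], "hand": -1}, {"offset": [0, 0, 0], "dr": [0, 0, 0], "hand": -1}])

```text
time_s: 13.8
eef_pos: [586.2, -213.3, 224.2]
ee_rot: [-0.0, 1.0, -0.026, -0.0]
force: [-0.3, 0.3, -3.5]
grip_width: 0.102
grip_force: 69.3
```

arm_command(increments=[{"offset": [0, 0, 0.01], "dr": [0, 0, 0], "hand": -1}, {"offset": [0, 0, 0], "dr": [0, 0, 0], "hand": -1}, {"offset": [0, 0, 0], "dr": [0, 0, 0], "hand": -1}])

```text
time_s: 14.1
eef_pos: [586.2, -213.3, 223.1]
ee_rot: [0.0, 1.0, -0.026, 0.0]
force: [0.2, 0.4, -3.1]
grip_width: 0.106
grip_force: 69.7
```

arm_command(increments=[{"offset": [0, 0, 0.008], "dr": [0, 0, 0], "hand": -1}, {"offset": [0, 0, 0], "dr": [0, 0, 0], "hand": -1}, {"offset": [0, 0, 0], "dr": [0, 0, 0], "hand": -1}])

```text
time_s: 14.4
eef_pos: [586.2, -213.4, 223.0]
ee_rot: [0.0, 1.0, -0.026, 0.0]
force: [-2.6, 0.9, 5.2]
grip_width: 0.103
grip_force: 70.7
```

Contact came at z=223.0, where I expected it (223.2). The sideways force says the hook is slightly too far in +x, so I nudge back and ease the load.

arm_command(increments=[{"offset": [-0.008, 0, 0], "dr": [0, 0, 0], "hand": -1}, {"offset": [0, 0, 0], "dr": [0, 0, 0], "hand": -1}, {"offset": [0, 0, 0], "dr": [0, 0, 0], "hand": -1}])

```text
time_s: 14.7
eef_pos: [586.0, -213.4, 223.0]
ee_rot: [0.0, 1.0, -0.026, 0.001]
force: [3.7, 1.1, 6.3]
grip_width: 0.104
grip_force: 70.6
```

Run:
```python
from h import *
plan((586,-213.4,223,-.052))
print(ctrl.sense()["wrist_torque"].round(3))
```

```text
t 14.7 p [ 586.  -213.4  223. ] F [3.7 1.1 6.3] w 0.104 gf 70.6 yaw -0.0526 z [ 2.9e-03 -9.0e-04 -1.0e+00]
(586, -213.4, 223, -0.052) dr [ 0.001 -0.004 -0.001] off [0.0002 0.0003 0.0001] rows 0.0
[ 0.111 -0.619 -0.002]
```

arm_command(increments=[{"offset": [0.004, 0, -0.002], "dr": [0, 0, 0], "hand": -1}, {"offset": [0, -0.03, 0], "dr": [0, 0, 0], "hand": -1}, {"offset": [0, -0.08, 0], "dr": [0, 0, 0], "hand": -1}, {"offset": [0, -0.08, 0], "dr": [0, 0, 0], "hand": -1}, {"offset": [0, -0.08, 0], "dr": [0, 0, 0], "hand": -1}, {"offset": [0, -0.03, 0], "dr": [0, 0, 0], "hand": -1}, {"offset": [0, 0, 0], "dr": [0, 0, 0], "hand": -1}])

```text
time_s: 15.4
eef_pos: [587.9, -177.2, 223.0]
ee_rot: [0.0, 1.0, -0.026, 0.001]
force: [1.4, -0.2, 6.7]
grip_width: 0.105
grip_force: 70.9
```

Run:
```python
from h import *
np.set_printoptions(precision=1,suppress=True)
plan((594.8,-47.4,223,-.052))
b=cv2.imread("pics/top0.png")
# tray side edges in top0: white tray vs bench, by horizontal gradient along rows at predicted edges (z=12)
g=cv2.cvtColor(b,cv2.COLOR_BGR2GRAY).astype(float);g=cv2.GaussianBlur(g,(3,3),0)
ctr=np.array([589.9,-47.05]);ax=np.array([.9969,-.0788]);ay=np.array([.0788,.9969])
E={1:[],-1:[]}
for s in(1,-1):
    for k in np.linspace(-110,110,45):
        p=ctr+ax*k+ay*s*70;u,v=proj(C["top"],(*p,12));r=int(round(v));c0=int(round(u))
        d=np.abs(np.diff(g[r,c0-5:c0+6]));
        if d.max()<5:continue
        c=(d*np.arange(10)).sum()/d.sum() if 0 else np.argmax(d)+c0-5+.5
        X=onz(C["top"],(c,r),12);E[s].append(X[:2])
    e=np.array(E[s]);k=(e-ctr)@ax;l=(e-ctr)@ay;m=abs(l-np.median(l))<3
    print(s,m.sum(),"edge at, slope:",np.polyfit(k[m],l[m],1)[::-1].round(4))
```

```text
t 15.4 p [ 587.9 -177.2  223. ] F [ 1.4 -0.2  6.7] w 0.105 gf 70.9 yaw -0.0523 z [ 0. -0. -1.]
(594.8, -47.4, 223, -0.052) dr [ 0. -0. -0.] off [ 0.  -1.1 -0. ] rows 2.7
1 18 edge at, slope: [56.2 -0. ]
-1 12 edge at, slope: [-66.5  -0. ]
```

Run:
```python
from h import *
np.set_printoptions(precision=2,suppress=True)
s=ctrl.sense();w=ctrl.camera_info("wrist")
R=Ro.from_quat(np.roll(s["ee_rot"],-1)).as_matrix()
Rc=w["R"]@R; tc=w["t"]+w["R"]@s["eef_pos"]     # tool->cam
def cam(p,yaw):
    c,n=np.cos(yaw),np.sin(yaw);T=np.array([[c,n,0],[n,-c,0],[0,0,-1.]])
    return dict(K=w["K"],R=Rc@T.T,t=tc-Rc@T.T@np.array(p))
m2=cam((502,-46,120.4),-.0046)
print("chk",proj(m2,(501,-46.5,152)))
g=cv2.cvtColor(cv2.imread("pics/m2.png"),cv2.COLOR_BGR2GRAY).astype(float);g=cv2.GaussianBlur(g,(5,5),0)
for side,(x0,x1) in {"L":(172,195),"R":(345,395)}.items():
    pts=[]
    for r in range(150,231,5):
        d=np.diff(g[r,x0:x1]);j=np.argmax(d) if side=="L" else np.argmin(d)
        pts.append(onz(m2,(x0+j+.5,r),12)[:2])
    pts=np.array(pts);p=np.polyfit(pts[:,0],pts[:,1],1);res=np.abs(np.polyval(p,pts[:,0])-pts[:,1]).max()
    print(side,"slope",p[0].round(4),"y@x=500",np.polyval(p,500).round(1),"res",res.round(1), "y@594.8 w/ slope -.079",np.polyval(p,500)-.079*94.8)
```

```text
chk [283.95 308.94]
L slope -0.0848 y@x=500 29.5 res 0.0 y@594.8 w/ slope -.079 22.058936630735754
R slope -0.091 y@x=500 -105.9 res 0.4 y@594.8 w/ slope -.079 -113.39363183819461
```

The estimates for the tray's centre line at the rail agree within about 1 mm: −47.4 from the top view and −46.5 from the wrist view. I slide to y≈−46.9, which is 130 mm along the rail.

arm_command(increments=[{"offset": [0, -0.05, 0], "dr": [0, 0, 0], "hand": -1}, {"offset": [0, -0.1, 0], "dr": [0, 0, 0], "hand": -1}, {"offset": [0, -0.1, 0], "dr": [0, 0, 0], "hand": -1}, {"offset": [0, -0.1, 0], "dr": [0, 0, 0], "hand": -1}, {"offset": [0, -0.1, 0], "dr": [0, 0, 0], "hand": -1}, {"offset": [0, -0.05, 0], "dr": [0, 0, 0], "hand": -1}, {"offset": [0, 0, 0], "dr": [0, 0, 0], "hand": -1}])

```text
time_s: 16.1
eef_pos: [591.0, -116.9, 223.0]
ee_rot: [0.0, 1.0, -0.026, 0.001]
force: [0.4, 0.8, 7.0]
grip_width: 0.103
grip_force: 71.0
```

Run:
```python
from h import *
plan((594.8,-46.9,223,-.052))
```

```text
t 16.1 p [ 591.  -116.9  223. ] F [0.4 0.8 7. ] w 0.103 gf 71.0 yaw -0.0521 z [ 1.e-03 -4.e-04 -1.e+00]
(594.8, -46.9, 223, -0.052) dr [ 0.001 -0.001 -0.   ] off [ 1.400e-03 -5.843e-01 -3.000e-04] rows 1.5
```

arm_command(increments=[{"offset": [0, -0.05, 0], "dr": [0, 0, 0], "hand": -1}, {"offset": [0, -0.1, 0], "dr": [0, 0, 0], "hand": -1}, {"offset": [0, -0.12, 0], "dr": [0, 0, 0], "hand": -1}, {"offset": [0, -0.12, 0], "dr": [0, 0, 0], "hand": -1}, {"offset": [0, -0.1, 0], "dr": [0, 0, 0], "hand": -1}, {"offset": [0, -0.06, 0], "dr": [0, 0, 0], "hand": -1}, {"offset": [0, -0.034, 0], "dr": [0, 0, 0], "hand": -1}, {"offset": [0, 0, 0], "dr": [0, 0, 0], "hand": -1}])

```text
time_s: 16.9
eef_pos: [594.6, -47.4, 223.0]
ee_rot: [0.0, 1.0, -0.026, 0.0]
force: [-0.7, -1.3, 6.9]
grip_width: 0.103
grip_force: 71.0
```

Run:
```python
from h import *
plan((594.8,-46.9,223,-.052));print(ctrl.sense()["wrist_torque"].round(3))
# box left/right extent in top & scene: dark pixels near the predicted lamp box (z 85..125)
for n in("top","scene"):
    im=ctrl.capture(n);cv2.imwrite(f"pics/h_{n}.png",cv2.cvtColor(im,cv2.COLOR_RGB2BGR))
w=ctrl.camera_info("wrist");im=ctrl.capture("wrist");cv2.imwrite("pics/h_w.png",cv2.cvtColor(im,cv2.COLOR_RGB2BGR))
b=cv2.imread("pics/h_scene.png");
u,v=proj(C["scene"],(595+32,-47,105)).astype(int);print(u,v)
m=(b.max(2)<70).astype(np.uint8)[v-20:v+21,u-40:u+41]
n,l,st,ce=cv2.connectedComponentsWithStats(m);k=1+np.argmax(st[1:,4]);print(st[k]+[u-40,v-20,0,0,0])
for X in((-45,85),(45,85),(-45,125),(45,125)):print(proj(C["scene"],(594.8+32+.052*X[0],-46.9-1.7+X[0],X[1])).round(1))
```

```text
t 16.9 p [594.6 -47.4 223. ] F [-0.7 -1.3  6.9] w 0.103 gf 71.0 yaw -0.0524 z [ 8.e-04 -1.e-03 -1.e+00]
(594.8, -46.9, 223, -0.052) dr [ 0.001 -0.001 -0.001] off [ 0.0017 -0.0046 -0.0002] rows 0.0
[-0.191  0.01   0.01 ]
251 258
[233 238  42  27 976]
[232.1 262.3]
[269.9 266.8]
[231.  249.5]
[269.6 253.9]
```

arm_command(increments=[{"offset": [0, 0, -0.005], "dr": [0, 0, 0], "hand": -1}, {"offset": [0, 0, 0], "dr": [0, 0, 0], "hand": -1}, {"offset": [0, 0, 0], "dr": [0, 0, 0], "hand": -1}], grip_force=30)

```text
time_s: 17.35
eef_pos: [594.5, -47.5, 223.0]
ee_rot: [0.0, 1.0, -0.026, 0.0]
force: [1.1, -1.4, 3.7]
grip_width: 0.11
grip_force: 70.4
```

arm_command(increments=[{"offset": [0, 0, 0], "dr": [0, 0, 0], "hand": -0.6}, {"offset": [0, 0, 0], "dr": [0, 0, 0], "hand": -0.5}, {"offset": [0, 0, 0], "dr": [0, 0, 0], "hand": -0.3}, {"offset": [0, 0, 0], "dr": [0, 0, 0], "hand": 0}, {"offset": [0, 0, 0], "dr": [0, 0, 0], "hand": 0}, {"offset": [0, 0, 0], "dr": [0, 0, 0], "hand": 0}, {"offset": [0, 0, 0], "dr": [0, 0, 0], "hand": 0}, {"offset": [0, 0, 0], "dr": [0, 0, 0], "hand": 0}])

```text
time_s: 18.15
eef_pos: [594.4, -47.5, 223.0]
ee_rot: [-0.0, 1.0, -0.026, -0.0]
force: [0.1, 0.3, -0.4]
grip_width: 0.497
grip_force: 0.0
```

arm_command(increments=[{"offset": [0, 0, -0.1], "dr": [0, 0, 0], "hand": 0}, {"offset": [0, 0, -0.3], "dr": [0, 0, 0], "hand": 0}, {"offset": [0, 0, -0.35], "dr": [0, 0, 0], "hand": 0}, {"offset": [0, 0, -0.35], "dr": [0, 0, 0], "hand": 0}, {"offset": [-0.3, 0, 0], "dr": [0, 0, 0], "hand": 0}, {"offset": [-0.3, 0, 0], "dr": [0, 0, 0], "hand": 0}, {"offset": [0, 0, 0], "dr": [0, 0, 0], "hand": 0}, {"offset": [0, 0, 0], "dr": [0, 0, 0], "hand": 0}])

```text
time_s: 18.95
eef_pos: [522.4, -43.7, 356.3]
ee_rot: [0.0, 1.0, -0.027, 0.001]
force: [0.7, -0.5, 0.6]
grip_width: 0.502
grip_force: 0.0
```

Run:
```python
from h import *
plan()
b=cv2.imread("pics/h_scene.png")
for q in range(2):
    a=cv2.cvtColor(ctrl.capture("scene"),cv2.COLOR_RGB2BGR)
    for n,x in(("held",b),("free",a)):
        m=(x.max(2)<70).astype(np.uint8)[238:279,211:292]
        k,l,st,ce=cv2.connectedComponentsWithStats(m);j=1+np.argmax(st[1:,4])
        r=cv2.minAreaRect(np.argwhere(l==j)[:,::-1].astype(np.int32));print(n,st[j]+[211,238,0,0,0],ce[j].round(2),r[2])
# tab/finger alignment from wrist camera
w=ctrl.camera_info("wrist");i=cv2.cvtColor(ctrl.capture("wrist"),cv2.COLOR_RGB2BGR);cv2.imwrite("pics/e_w.png",i)
print("pred tab",proj(w,(594.7,-47.2,255)),"box far corners",proj(w,(628.5,-3.9,125)),proj(w,(623.8,-93.8,125)))
g=i[:,:].max(2)
u,v=proj(w,(594.7,-47.2,255)).astype(int)
print("tab row",g[max(v,0)-0,u-30:u+31:2] if 0<=v<420 else "out")
```

```text
t 18.95 p [522.4 -43.7 356.3] F [ 0.7 -0.5  0.6] w 0.502 gf 0.0 yaw -0.0531 z [ 2.e-03 -6.e-04 -1.e+00]
held [233 238  42  27 976] [42.54 12.  ] 90.0
free [233 238  42  27 987] [42.67 12.19] 90.0
held [233 238  42  27 976] [42.54 12.  ] 90.0
free [233 238  42  27 987] [42.64 12.21] 90.0
pred tab [281.22460311 106.92910814] box far corners [237.26120986  75.3818435 ] [324.84322504  75.33467758]
tab row [104 103 104 104 105 104 114 116 116 117 116 112 141 148 150 148 145 143
 129 108 116 116 116 117 112 105 104 105 104 105 105]
```

The lamp hangs free at the predicted place. Its outline hasn't changed since release, and the tab is at column 281, exactly as predicted. I'll retreat a little, let it settle, check once more and hand in.

arm_command(increments=[{"offset": [-0.3, 0, -0.1], "dr": [0, 0, 0], "hand": 0}, {"offset": [-0.3, 0, 0], "dr": [0, 0, 0], "hand": 0}, {"offset": [0, 0, 0], "dr": [0, 0, 0], "hand": 0}, {"offset": [0, 0, 0], "dr": [0, 0, 0], "hand": 0}, {"offset": [0, 0, 0], "dr": [0, 0, 0], "hand": 0}, {"offset": [0, 0, 0], "dr": [0, 0, 0], "hand": 0}, {"offset": [0, 0, 0], "dr": [0, 0, 0], "hand": 0}, {"offset": [0, 0, 0], "dr": [0, 0, 0], "hand": 0}])

```text
time_s: 19.9
eef_pos: [451.0, -39.9, 366.8]
ee_rot: [-0.0, 1.0, -0.026, -0.0]
force: [-0.2, -0.5, -0.2]
grip_width: 0.499
grip_force: 0.0
```

Run:
```python
from h import *
plan()
a=cv2.cvtColor(ctrl.capture("scene"),cv2.COLOR_RGB2BGR);o=cv2.imread("pics/scene0.png")
m=(a.max(2)<70).astype(np.uint8)[238:279,211:292];k,l,st,ce=cv2.connectedComponentsWithStats(m);j=1+np.argmax(st[1:,4]);print(st[j]+[211,238,0,0,0],ce[j].round(2))
d=(cv2.absdiff(a,o).max(2)>35).astype(np.uint8)[190:400];k,l,st,ce=cv2.connectedComponentsWithStats(d)
for j in range(1,k):
    if st[j,4]>12:print("changed",st[j]+[0,190,0,0,0])
```

```text
t 19.9 p [451.  -39.9 366.8] F [-0.2 -0.5 -0.2] w 0.499 gf 0.0 yaw -0.0526 z [-5.e-04  2.e-04 -1.e+00]
[233 238  42  27 988] [42.67 12.2 ]
changed [161 190  17  17 234]
changed [ 232  195   43   71 1419]
changed [402 202   8  11  64]
changed [154 210  37  25 808]
```

Only the lamp and the marker have moved; everything else is where it was. Handing in.

```bash
python3 -c "
from rig import ctrl
print(ctrl.finish_job())"
```

```text
the job is handed in; nothing more can be done
None
```

I handed the job in at about 20 s: the marker stands in the steel cup, the lamp hangs still on the rail in line with the index finger (centred to about 1 mm by my measurements), and nothing else moved in the scene camera view.

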